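Set up the power hammer: swap the wrong die and step up the blow selector

TASK

Get the power hammer ready for the next job. The grey kit board should hold three matching yellow-ended dies, but one of them is the wrong, blue-ended one: first take it out and set it upright in the red returns tray, next stand the yellow-ended die from the plywood stock board in the empty bay, and last turn the blow selector exactly three clicks clockwise from where it stands. Set the dies down without dropping them, leave the other dies and the things around where they are, and let go of everything.

Things in the scene. Friction and masses are not known exactly. Their poses are not given: they have to be found in the camera images.
- kit: fixed kit board, grey plate 126 (x) x 236 (y) x 10 mm with three bays side by side along y, 76 mm apart; each bay is a floor 104 (x) x 44 (y) mm inside a ridge 5 mm thick that stands 8 mm above the plate; a die stands in a bay with its length along the board's x, either way round. Origin: centre of its underside
- bay0 (a point): centre of the floor of the kit board's -y bay, 10 mm above the bench; x along the bay's length
- bay1 (a point): centre of the floor of the kit board's middle bay, 10 mm above the bench; x along the bay's length
- bay2 (a point): centre of the floor of the kit board's +y bay, 10 mm above the bench; x along the bay's length
- returns: fixed red returns tray, 110 (x) x 150 (y) x 14 mm high outside, walls and floor 5 mm thick, empty, open on top. Origin: centre of its underside. There is room for a die lying along its y
- stock: fixed plywood stock board, 120 (x) x 176 (y) x 12 mm high, flat, with two dies standing on it. Origin: centre of its underside
- die_wrong_mid (a point): a forging die, dark steel block 90 long (its x) x 32 wide (its y) x 40 mm high, about 0.8 kg, standing on its foot; both ends painted blue, V groove along the top: the wrong one, in any of the three bays at the start. Point: centre of the block, 20 mm above its foot; x along its length, z up
- die_a_mid (a point): a forging die, dark steel block 90 long (its x) x 32 wide (its y) x 40 mm high, about 0.8 kg, standing on its foot; yellow ends, round groove along the top: right, stays in its bay. Point: centre of the block, 20 mm above its foot; x along its length, z up
- die_b_mid (a point): a forging die, dark steel block 90 long (its x) x 32 wide (its y) x 40 mm high, about 0.8 kg, standing on its foot; yellow ends, round groove along the top: right, stays in its bay. Point: centre of the block, 20 mm above its foot; x along its length, z up
- die_new_mid (a point): a forging die, dark steel block 90 long (its x) x 32 wide (its y) x 40 mm high, about 0.8 kg, standing on its foot; yellow ends, round groove along the top: the right one, on the stock board. Point: centre of the block, 20 mm above its foot; x along its length, z up
- die_flat_mid (a point): a forging die, dark steel block 90 long (its x) x 32 wide (its y) x 40 mm high, about 0.8 kg, standing on its foot; green ends, flat top: another die on the stock board, not wanted. Point: centre of the block, 20 mm above its foot; x along its length, z up
- selector (a joint): blow selector: bar knob on a green cast box 150 x 150 x 60 mm high. Angle in rad, growing clockwise seen from above; it clicks into a sprung notch every 0.419 rad (24 degrees), notches at 0, 0.419, ... 2.513, stops just beyond the two end ones. It starts in the first, second or third notch. It takes up to about 0.2 N m to leave a notch; let go, it snaps into the nearest notch. The dial has seven marks, one a notch, the first (0) red
- selector_grip (a point): on the knob's upright turning axis, at the height to grip: 26 mm above the box's dial. The grip bar is 72 mm long (x of this frame, which turns with the knob), 16 mm wide (y) and 36 mm high, this point 18 mm below its top and 18 mm above the disc it stands on (76 mm across)
- selector_pointer (a point): tip of the knob's white pointer, 45 mm from the turning axis, on the knob's -x side
- grease: bystander: grease can, 64 mm across, 110 mm high, standing on the bench. Origin: centre of its underside
- offcut: bystander: copper bar offcut 120 x 30 x 30 mm lying on the bench. Origin: centre of its underside
There are look-alikes about, which are no part of the job. Of the things like the part that bears selector, leave any that is orange; of the rest the smaller one is meant. What is shaped like the part that bears die_a_mid but turquoise is not meant.

How it is judged (in metres and radians):
On the way, in this order (a step that is already met when the one before it is completed fails the run):
1. the blue-ended die stands in the returns tray, released (x of die_wrong_mid in the frame of returns between -0.05 and 0.05 m and y of die_wrong_mid in the frame of returns between -0.07 and 0.07 m and z of die_wrong_mid in the frame of returns below 0.031 m and angle between die_wrong_mid's own z axis and vertical below 0.07 rad and contact force between the fingers and die_wrong below 0.5 N), for 0.2 s.
2. the yellow-ended stock die stands in the empty bay, released ((horizontal distance between die_new_mid and bay0 below 0.012 m or horizontal distance between die_new_mid and bay1 below 0.012 m or horizontal distance between die_new_mid and bay2 below 0.012 m) and z of die_new_mid in the frame of kit below 0.034 m and angle between die_new_mid's own z axis and vertical below 0.07 rad and contact force between the fingers and die_new below 0.5 N), for 0.2 s.
3. the selector has been turned three clicks clockwise (distance of selector_pointer from where it was at the start of the episode between 0.04822 and 0.05737 m), for 0.2 s.
At the end, for the whole second after the job is handed in: Blue-ended die upright (4 degrees) on the returns tray floor; yellow-ended dies upright, one in each bay, within 12 mm of its centre; selector within 0.3 click of three clicks clockwise from its start; green-ended die within 20 mm of its start; all released and at rest (all of step 1 and all of step 2 and all of step 3 and (horizontal distance between die_a_mid and bay0 below 0.012 m or horizontal distance between die_a_mid and bay1 below 0.012 m or horizontal distance between die_a_mid and bay2 below 0.012 m) and z of each of die_a_mid, die_b_mid in the frame of kit below 0.034 m and angle between each of die_a_mid, die_b_mid's own z axis and vertical below 0.07 rad and contact force between the fingers and die_a below 0.5 N and (horizontal distance between die_b_mid and bay0 below 0.012 m or horizontal distance between die_b_mid and bay1 below 0.012 m or horizontal distance between die_b_mid and bay2 below 0.012 m) and contact force between the fingers and die_b below 0.5 N and distance of die_flat_mid from where it was at the start of the episode below 0.02 m and velocity of joint selector between -0.1 and 0.1 rad/s and linear speed of each of die_a, die_b, die_wrong, die_new below 0.02 m/s); the robot touches nothing.
It fails at once if one of the two right dies of the kit, or the green-ended die, moved over 20 mm (distance of any of die_a_mid, die_b_mid, die_flat_mid from where it was at the start of the episode above 0.02 m).
It fails at once if a bystander moved over 30 mm (distance of any of grease, offcut from where it was at the start of the episode above 0.03 m).
It fails at once if a die is dropped: falls from the fingers at over 0.6 m/s (more than about 2 cm) ((linear speed of die_wrong above 0.6 m/s and contact force between the fingers and die_wrong below 0.5 N) or (linear speed of die_new above 0.6 m/s and contact force between the fingers and die_new below 0.5 N)).
It also fails if it takes over 64 s, if anything falls off the work surface, if the arm or the gripper's body presses on something with over 40 N, if the wrist force passes 120 N, or if a joint passes its speed limit or range.

ROBOT

A 7-joint arm with a two-finger parallel gripper is mounted at the origin on the work surface. World frame = base frame: x ahead of the robot, y to its left, z up, the work surface at z = 0. Lengths are in mm, angles in rad, forces in N, time in s.
With the tool pointing down it reaches from about 350 to 900 mm from the base axis. Payload 7.2 kg.
Tool frame: the origin (TCP) lies between the finger pads; the fingertips stand 11 mm ahead of it and the grasp point (between the pads) lies 8 mm behind it (arm.tips_ahead is the distance from the TCP to the fingertips, in mm); x points along the fingers, y is the direction in which the jaws open and shut, and the axes are right-handed (so a half turn about x gives the same grasp; the last joint's range is limited). The gripper opens to 85 mm and grips with 20 to 120 N. Pads are 22 mm wide; open, the fingers measure 114 mm over their backs; the gripper's body (76 mm by 85 mm) begins 54 mm behind the grasp point. The pads swing forward as they close: fully open they stand 13 mm farther back than shut.
Start: joints at [1.163, 0.411, -0.013, 1.596, 0.006, 1.134, -0.082], TCP at [208.3, -589.27, 242.297] pointing down, gripper open.
Joint ranges: [-2.95, 2.95], [-0.29, 1.99], [-1.47, 1.44], [0.14, 2.54], [-1.03, 4.17], [0.13, 1.85], [-2.86, 2.86]. Speed limits (rad/s): [2.39, 2.39, 3.01, 3.01, 3.14, 3.14, 3.14].

INTERFACE

Orientations are given as [roll, pitch, yaw] about the fixed x, y, z axes, in that order (R = Rz(yaw) Ry(pitch) Rx(roll)).
In Python, from workcell import sensors, viewer, arm gives the robot as it stands.
- The arm moves only by the tool play_rows, never from a script. Its argument "series" is text: rows parted by semicolons, each of 7 numbers parted by spaces: the shift along the world's x, y, z in mm, then the turn, a rotation vector about the world's x, y, z in rad, then the opening, from -1 (shut) to 1 (fully open), so that 0 is half open. In form: tx ty tz ax ay az jaw; .... A call has exactly 5 rows; each row is the pose to reach, as a shift and turn from the pose commanded when the call began; what a row does not reach only later rows make up. A row lasts 1/8 s, in which the tool goes at most 62.5 mm and 10.7 degrees, less where a joint would pass 70% of its speed; a pose out of reach is approached as far as the arm can. A call with a gripper value outside its range is refused whole. The fingers move at their own pace and stop on an object; "grip_force" is the grip in N (left out, the last holds). Time passes only in rows, so rows that repeat a pose let the fingers close, or fill a call up. It gives the time, the measured TCP pose, the force and the opening at its end, in the units of the state.
- sensors.read_state(): the state, without advancing time (a new reading comes with each control period).
- viewer.snapshot(name): name is "scene" or "top"; returns the picture (400x640x3 uint8, red, green, blue); there is no depth.
- viewer.camera_model(name): a dict with "fovy" (degrees; the focal length in pixels is half the picture's height over the tangent of half this angle, whatever the lens; pixels are square), "cx", "cy" (the principal point, pixels), "D" ([k1, k2, p1, p2, k3] as OpenCV has them; the pictures are not rectified), "position" and "orientation" of the camera in the world. Camera axes: x right, y down, z forward; pixel columns grow to the right and rows downward; lengths in mm; the calibration is good to about 2 mm. A picture is of the moment at which its call begins. camera_model takes no time and is no camera call.
- arm.sign_off(): hands the job in, once; it reports no verdict.
The state is a dict: "time": time; "q": joint angles; "qvel": joint speeds; "tau": joint torques, N m; "position": TCP position; "tcp_rot": TCP orientation; "contact_force": force on the tool from outside, world axes, zero at the start; "torque": the same for the moment, N m; "width": finger opening in mm.
Only numpy, scipy, OpenCV 4.12 (cv2) and the standard library are available. Lean on these libraries where they do the work, as an engineer would, in place of code of your own. Each camera call takes 0.05 s, during which the arm holds its last target. There are 200 camera calls.

## Working session

There is one attempt and no reset: what is moved stays moved. The work goes in short steps, Python scripts to look and compute and a tool call to move; the robot and the scene stay as the last step left them, time stands still between calls to the robot, and variables do not carry over. Pictures are saved under pics/ and viewed, about 8 in all and at most 12, crops included, and the job is handed in when it is done.

Besides the shell and the picture viewer there is one more tool, called after "Request:" by a JSON object that holds its "op" and its "data". play_rows: Moves the arm, as the interface text tells. Its arguments: {"type":"object","properties":{"series":{"type":"string"},"grip_force":{"type":"number"}},"required":["series"]}

```bash
mkdir -p pics; ls
python3 - <<'E'
from workcell import sensors, viewer, arm
import cv2
for n in("scene","top"):
    cv2.imwrite(f"pics/{n}0.png",viewer.snapshot(n)[:,:,::-1]); print(viewer.camera_model(n))
s=sensors.read_state();print(s)
E
```

```text
pics
{'fovy': 50.20359498167205, 'cx': 324.5113741882055, 'cy': 197.09561173341598, 'D': array([0.02099791, 0.        , 0.        , 0.        , 0.        ]), 'position': array([1475.73815019,  617.90383166, 1085.1448389 ]), 'orientation': array([-2.29343203,  0.00923428,  2.05568028])}
{'fovy': 57.7373586724489, 'cx': 319.95575077300856, 'cy': 202.07669841971963, 'D': array([-0.04917828,  0.        ,  0.        ,  0.        ,  0.        ]), 'position': array([ 313.8359736 ,  105.09948918, 1193.49017618]), 'orientation': array([-3.00584317e+00,  2.05409565e-03, -1.58752273e+00])}
{'time': 0.1, 'q': array([ 1.16277871,  0.41181805, -0.01269194,  1.59696804,  0.00556959,
        1.13433087, -0.08224359]), 'qvel': array([-0.00133009, -0.00141113,  0.00149418, -0.00152704,  0.00020897,
       -0.00033957,  0.00152889]), 'tau': array([ 3.02130087e-03, -6.01831913e+01,  6.84248004e-01, -3.00085902e+01,
        1.40227922e-02,  6.45368476e-03, -4.73903310e-05]), 'position': array([ 208.13538851, -588.85341352,  241.53527654]), 'tcp_rot': array([-1.51288604,  1.56930716,  1.9684736 ]), 'contact_force': array([ 1.09534975, -0.27653723, -0.06971349]), 'torque': array([ 0.00762912, -0.016644  ,  0.03074105]), 'width': 85.4653922946579}
```

View pics/top0.png

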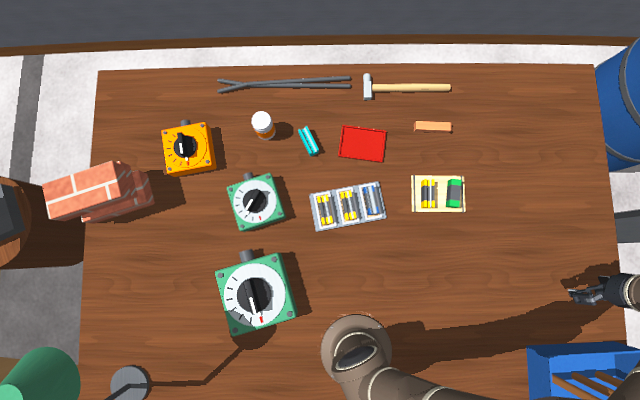

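View pics/scene0.png

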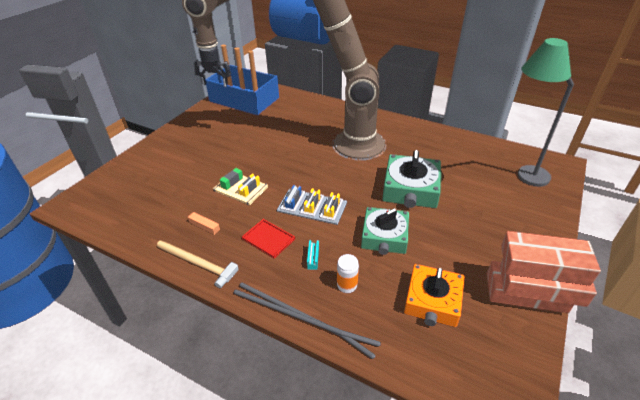

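The top view shows three boxes. The orange one (190,147) is excluded, and the green ones are large (257,292) and small (255,202), so the small green is meant. In the kit, the blue-ended die is at (372,200) and the yellow ones at (324,208) and (348,205). The stock board has yellow at (428,192) and green at (454,192). The turquoise block (309,141) is a look-alike and the tray is at (362,143). I'll confirm all this in one crop.

```bash
cat > h.py <<'E'
import numpy as np, cv2
from scipy.spatial.transform import Rotation as R
from workcell import sensors, viewer, arm
def cam(n):
    m=viewer.camera_model(n); f=200/np.tan(np.radians(m['fovy']/2))
    K=np.array([[f,0,m['cx']],[0,f,m['cy']],[0,0,1]]); return K,m['D'],m['position'],R.from_euler('xyz',m['orientation']).as_matrix()
def ray(n,px,z):
    K,D,p,r=cam(n); u=cv2.undistortPoints(np.array(px,float).reshape(-1,1,2),K,D)[:,0]
    d=np.c_[u,np.ones(len(u))]@r.T; return p+d*((z-p[2])/d[:,2])[:,None]
def proj(n,X):
    K,D,p,r=cam(n); return cv2.projectPoints((np.array(X,float).reshape(-1,3)-p)@r,np.zeros(3),np.zeros(3),K,D)[0][:,0]
E
python3 - <<'E'
import cv2
im=cv2.imread('pics/top0.png')[120:235,215:475]
cv2.imwrite('pics/crop0.png',cv2.resize(im,None,fx=3,fy=3,interpolation=cv2.INTER_CUBIC))
im=cv2.imread('pics/scene0.png')[155:265,195:425]
cv2.imwrite('pics/crop1.png',cv2.resize(im,None,fx=3.4,fy=3.4,interpolation=cv2.INTER_CUBIC))
E
```

```text
(no output)
```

View pics/crop0.png

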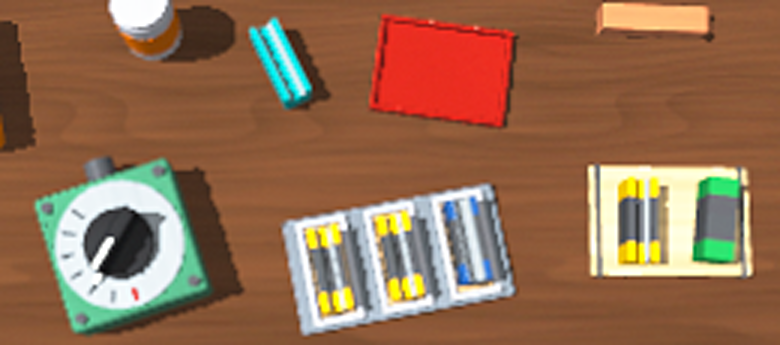

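View pics/crop1.png

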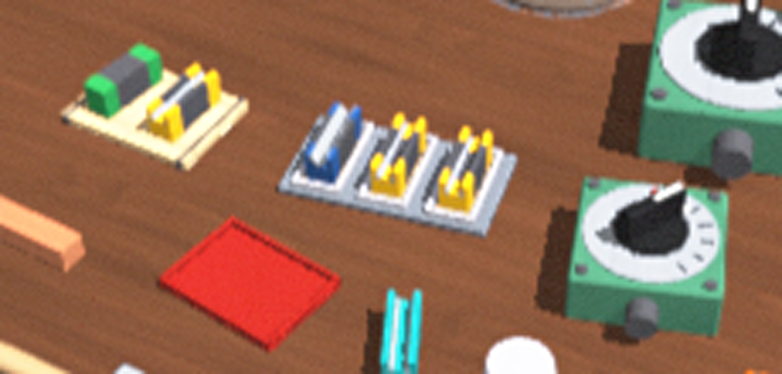

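The crops confirm the choices: small green box, blue-ended die in the right-hand (-y) bay, and the yellow-ended die on the left of the plywood board. Now the measurements.

```bash
cat > meas.py <<'E'
from h import *
def off(im,roi,m):
    o=np.zeros_like(m); x0,y0,x1,y1=roi; o[y0:y1,x0:x1]=m[y0:y1,x0:x1]; return o
def box(mask):
    p=cv2.findNonZero(mask); return p.reshape(-1,2), cv2.boxPoints(cv2.minAreaRect(p))
E
python3 - <<'E'
from meas import *
np.set_printoptions(precision=1,suppress=True)
T=cv2.imread('pics/top0.png'); hsv=cv2.cvtColor(T,cv2.COLOR_BGR2HSV)
rng=lambda a,b:cv2.inRange(hsv,np.array(a),np.array(b))
red=rng((0,200,100),(5,255,255))|rng((175,200,100),(180,255,255))
yel=rng((20,170,120),(33,255,255)); blu=rng((100,120,60),(125,255,255)); grn=rng((50,180,60),(70,255,255)); box_g=rng((65,80,50),(85,220,255))
def rep(n,roi,m,z):
    p,b=box(off(T,roi,m)); c=b.mean(0); w=ray('top',b,z); e=[w[1]-w[0],w[2]-w[1]]
    print(n,len(p),'px',c,'w',w.mean(0),'sides',[(round(np.hypot(*v[:2]),1),round(np.degrees(np.arctan2(v[1],v[0]))%180,1)) for v in e]); print('  corners',ray('top',b,z)[:,:2].ravel())
rep('tray',(330,115,395,170),red,14)
rep('boxS',(220,160,290,240),box_g,60)
rep('blue',(355,175,390,225),blu,50)
rep('yel0',(305,185,335,235),yel,50)
rep('yel1',(336,180,362,228),yel,50)
rep('new',(415,170,443,215),yel,52)
rep('green',(443,170,470,215),grn,52)
kc=np.array([[284,222],[492,183],[513,294],[303,334]])/3+[215,120]-.33
w=ray('top',kc,10); print('kit',w[:,:2].ravel(),w.mean(0)); d=(w[1]+w[2]-w[0]-w[3])/2;print(np.hypot(*d[:2]),np.degrees(np.arctan2(d[1],d[0])))
kn=np.array([[92,265],[112,240],[120,243],[135,293]])/3+[215,120]-.33
print('knob ptr@92',ray('top',kn,92)[:,:2].ravel(),'@60',ray('top',kn,60)[:,:2].ravel())
s=sensors.read_state(); r=R.from_euler('xyz',s['tcp_rot']).as_matrix(); print(r)
a=cv2.resize(T[165:240,220:290],None,fx=5,fy=5,interpolation=cv2.INTER_CUBIC); b=cv2.resize(T[178:235,308:388],None,fx=5,fy=5,interpolation=cv2.INTER_CUBIC)
o=np.zeros((375,752,3),np.uint8);o[:,:350]=a;o[:285,352:]=b;cv2.imwrite('pics/crop2.png',o)
E
```

```text
tray 1414 px [361.9 143. ] w [673.3 -39.5  14. ] sides [(np.float64(110.4), np.float64(171.3)), (np.float64(152.3), np.float64(81.3))]
  corners [ 630.    43.6  739.2   27.   716.3 -123.6  607.5 -104.9]
boxS 732 px [255.1 201.7] w [474.2 310.1  60. ] sides [(np.float64(151.8), np.float64(107.8)), (np.float64(154.7), np.float64(18.1))]
  corners [524.2 407.  570.6 262.5 423.6 214.4 378.5 356.5]
blue 59 px [370.6 199.9] w [474.7 -56.5  50. ] sides [(np.float64(34.8), np.float64(100.9)), (np.float64(89.4), np.float64(9.6))]
  corners [515.4 -31.9 522.  -66.1 433.8 -81.  427.4 -47.1]
yel0 93 px [324.5 209.5] w [446.3  90.9  50. ] sides [(np.float64(35.0), np.float64(100.5)), (np.float64(92.7), np.float64(10.1))]
  corners [488.7 116.3 495.   81.8 403.8  65.6 397.6  99.7]
yel1 98 px [347.7 205.3] w [458.5  17.   50. ] sides [(np.float64(36.4), np.float64(100.5)), (np.float64(91.6), np.float64(9.6))]
  corners [500.4  42.6 507.    6.8 416.7  -8.4 410.2  27. ]
new 146 px [427.5 193. ] w [ 493.5 -239.7   52. ] sides [(np.float64(42.2), np.float64(89.1)), (np.float64(90.9), np.float64(176.6))]
  corners [ 539.1 -221.2  538.5 -263.4  447.8 -257.9  448.5 -216.2]
green 23 px [453.6 193.8] w [ 489.4 -324.    52. ] sides [(np.float64(81.2), np.float64(171.1)), (np.float64(35.6), np.float64(83.9))]
  corners [ 451.1 -300.1  531.4 -312.7  527.6 -348.1  447.3 -335.1]
kit [ 504.1  139.4  544.   -91.5  420.3 -109.7  380.6  120.4] [462.3  14.7  10. ]
233.88123322739412 -80.21674000140747
knob ptr@92 [449.9 333.9 475.3 313.6 472.1 305.3 420.4 289.6] @60 [453.8 340.5 480.  319.6 476.7 311.1 423.5 295. ]
[[-0.   0.3 -0.9]
 [ 0.  -0.9 -0.3]
 [-1.  -0.   0. ]]
```

View pics/crop2.png

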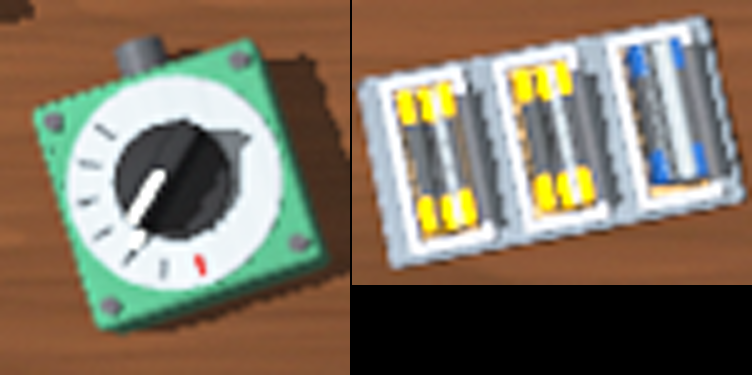

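The blue die is in bay0 at about (476,-59), yaw 9.7°. The new die is at about (495,-245), yaw -3.4°, and the tray is at (673,-39.5), yaw -8.7°. The selector axis is at about (476,312). Its pointer is at the third mark, so the bar lies along 150° in world axes.

Request:
{"op": "play_rows", "data": {"series": "27 53 0 0 0 -0.03 0.3; 54 106 0 0 0 -0.07 0.3; 81 159 0 0 0 -0.1 0.3; 108 212 0 0 0 -0.14 0.3; 135 265 0 0 0 -0.171 0.3", "grip_force": 60}}

```text
time: 0.72
position: [343.8, -322.4, 242.2]
tcp_rot: [0.355, 1.571, -2.619]
contact_force: [0.8, -0.2, -0.0]
width: 55.5
```

Request:
{"op": "play_rows", "data": {"series": "27 53 0 0 0 0 0.3; 54 106 -20 0 0 0 0.3; 81 159 -40 0 0 0 0.3; 108 212 -80 0 0 0 0.3; 132 265 -110 0 0 0 0.3"}}

```text
time: 1.35
position: [471.0, -68.0, 137.2]
tcp_rot: [2.328, 1.571, -0.645]
contact_force: [0.7, -0.7, -0.2]
width: 55.3
```

```bash
cat > st.py <<'E'
from h import *
s=sensors.read_state(); r=R.from_euler('xyz',s['tcp_rot']).as_matrix()
print('t',s['time'],'p',s['position'].round(1),'yaw',np.degrees(np.arctan2(r[1,1],r[0,1])).round(2),'down',r[:,0].round(3),'F',s['contact_force'].round(1),'w',s['width'].round(1),'q',s['q'].round(2))
E
python3 st.py
```

```text
Traceback (most recent call last):
  File "st.py", line 3, in <module>
    print('t',s['time'],'p',s['position'].round(1),'yaw',np.degrees(np.arctan2(r[1,1],r[0,1])).round(2),'down',r[:,0].round(3),'F',s['contact_force'].round(1),'w',s['width'].round(1),'q',s['q'].round(2))
                                                                                                                                                                   ^^^^^^^^^^^^^^^^
AttributeError: 'float' object has no attribute 'round'
```

Request:
{"op": "play_rows", "data": {"series": "0 0 0 0 0 0 0.3; 0 0 -40 0 0 0 0.3; 0 0 -70 0 0 0 0.3; 0 0 -98 0 0 0 0.3; 0 0 -98 0 0 0 0.3"}}

```text
time: 1.98
position: [469.1, -70.0, 39.2]
tcp_rot: [-0.162, 1.567, -3.136]
contact_force: [-1.5, 1.4, -0.4]
width: 55.8
```

```bash
sed -i "s/s\['width'\].round(1)/round(float(s['width']),1)/" st.py; python3 st.py
python3 - <<'E'
from h import *
a=viewer.snapshot('scene')[:,:,::-1][150:250,240:380];cv2.imwrite('pics/c3.png',cv2.resize(a,None,fx=5,fy=5,interpolation=cv2.INTER_CUBIC))
E
```

```text
t 1.975 p [469.1 -70.   39.2] yaw -80.36 down [-0.004 -0.    -1.   ] F [-1.5  1.4 -0.4] w 55.8 q [ 0.28  0.47 -0.29  2.12  0.24  0.59 -1.58]
```

View pics/c3.png

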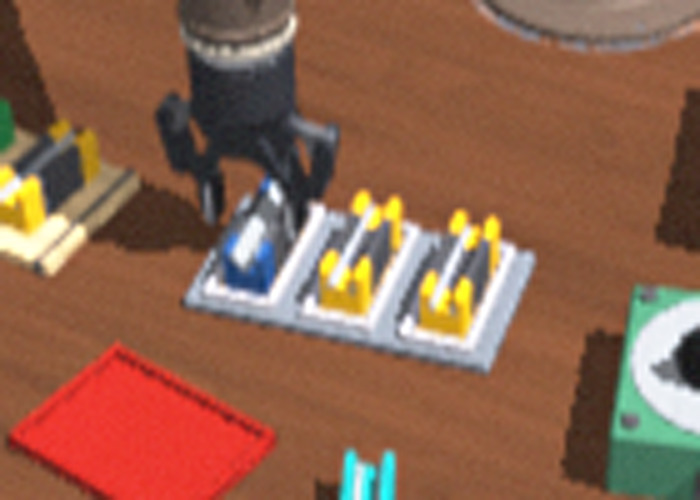

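The hand is over the blue die but about 11 mm off toward -y, because the last row of the previous move was not reached. Correcting before I grip.

Request:
{"op": "play_rows", "data": {"series": "3 5 0 0 0 0 0.3; 7 11 0 0 0 0 0.3; 7 11 -5 0 0 0 0.3; 7 11 -5 0 0 0 0.3; 7 11 -5 0 0 0 0.3"}}

```text
time: 2.65
position: [477.5, -58.5, 35.2]
tcp_rot: [0.379, 1.57, -2.594]
contact_force: [0.2, 0.9, 1.2]
width: 55.3
```

Request:
{"op": "play_rows", "data": {"series": "0 0 0 0 0 0 -1; 0 0 0 0 0 0 -1; 0 0 0 0 0 0 -1; 0 0 0 0 0 0 -1; 0 0 0 0 0 0 -1", "grip_force": 70}}

```text
time: 3.28
position: [477.8, -58.0, 35.6]
tcp_rot: [-2.759, 1.57, 0.552]
contact_force: [-1.1, 1.5, 5.4]
width: 30.6
```

```bash
python3 st.py
```

```text
t 3.275 p [477.8 -58.   35.6] yaw -80.31 down [ 0.  0. -1.] F [-1.1  1.5  5.4] w 30.6 q [ 0.25  0.49 -0.29  2.1   0.24  0.58 -1.61]
```

Request:
{"op": "play_rows", "data": {"series": "0 0 15 0 0 0 -1; 0 0 35 0 0 0 -1; 0 0 60 0 0 0 -1; 0 0 85 0 0 0 -1; 0 0 85 0 0 0 -1"}}

```text
time: 3.9
position: [478.5, -58.7, 121.8]
tcp_rot: [2.786, 1.568, -0.188]
contact_force: [-0.3, -0.3, -6.8]
width: 30.8
```

Request:
{"op": "play_rows", "data": {"series": "40 4 0 0 0 0.17 -1; 80 8 0 0 0 0.35 -1; 120 12 0 0 0 0.53 -1; 160 16 0 0 0 0.71 -1; 195 18 0 0 0 0.88 -1"}}

```text
time: 4.53
position: [672.9, -40.2, 117.9]
tcp_rot: [-1.168, 1.568, 3.028]
contact_force: [-0.4, 0.0, -6.6]
width: 30.6
```

Request:
{"op": "play_rows", "data": {"series": "0 0 0 0 0 0.15 -1; 0 0 0 0 0 0.3 -1; 0 0 0 0 0 0.36 -1; 0 0 0 0 0 0.36 -1; 0 0 0 0 0 0.36 -1"}}

```text
time: 5.15
position: [672.1, -40.5, 119.1]
tcp_rot: [-1.44, 1.569, 3.109]
contact_force: [0.1, -0.1, -5.9]
width: 30.7
```

```bash
python3 st.py
python3 - <<'E'
from h import *
a=viewer.snapshot('scene')[:,:,::-1][150:270,200:370];cv2.imwrite('pics/c4.png',cv2.resize(a,None,fx=4,fy=4,interpolation=cv2.INTER_CUBIC))
E
```

```text
t 5.15 p [672.1 -40.5 119.1] yaw -9.36 down [-0.002  0.    -1.   ] F [ 0.1 -0.1 -5.9] w 30.7 q [ 0.36  0.68 -0.58  1.56  0.41  1.03 -0.49]
```

View pics/c4.png

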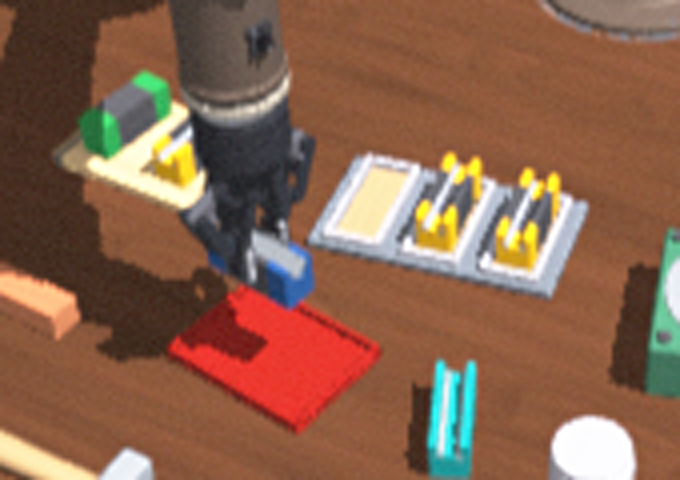

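The blue die is held level above the tray and bay0 is empty. Lowering it.

Request:
{"op": "play_rows", "data": {"series": "0 0 -25 0 0 0 -1; 0 0 -50 0 0 0 -1; 0 0 -70 0 0 0 -1; 0 0 -80 0 0 0 -1; 0 0 -84 0 0 0 -1"}}

```text
time: 5.82
position: [672.7, -40.2, 35.8]
tcp_rot: [-1.953, 1.571, 2.598]
contact_force: [0.3, 0.1, -7.5]
width: 30.7
```

Request:
{"op": "play_rows", "data": {"series": "0 0 -1 0 0 0 -1; 0 0 -2 0 0 0 -1; 0 0 -3 0 0 0 -1; 0 0 -4 0 0 0 -1; 0 0 -4 0 0 0 -1"}}

```text
time: 6.45
position: [672.6, -40.4, 32.2]
tcp_rot: [0.673, 1.571, -1.06]
contact_force: [-0.2, 0.1, -6.5]
width: 30.7
```

Request:
{"op": "play_rows", "data": {"series": "0 0 -1 0 0 0 -1; 0 0 -2 0 0 0 -1; 0 0 -3 0 0 0 -1; 0 0 -3 0 0 0 -1; 0 0 -3 0 0 0 -1"}}

```text
time: 7.08
position: [672.7, -40.3, 30.7]
tcp_rot: [0.765, 1.57, -0.968]
contact_force: [-6.0, -1.3, 6.6]
width: 30.8
```

The force changed sign, so the die is on the tray floor. Releasing and retreating.

Request:
{"op": "play_rows", "data": {"series": "0 0 0 0 0 0 0.3; 0 0 0 0 0 0 0.3; 0 0 0 0 0 0 0.3; 0 0 0 0 0 0 0.3; 0 0 10 0 0 0 0.3"}}

```text
time: 7.7
position: [672.1, -40.4, 38.7]
tcp_rot: [-1.462, 1.569, 3.088]
contact_force: [-0.2, 0.4, -0.7]
width: 55.3
```

Request:
{"op": "play_rows", "data": {"series": "0 0 30 0 0 0 0.3; 0 0 60 0 0 0 0.3; 0 0 90 0 0 0 0.3; 0 -20 90 0 0 -0.15 0.3; -15 -50 90 0 0 -0.3 0.3"}}

```text
time: 8.32
position: [658.6, -89.4, 130.6]
tcp_rot: [2.376, 1.568, 0.341]
contact_force: [0.2, -0.5, 0.9]
width: 55.5
```

Request:
{"op": "play_rows", "data": {"series": "-35 -40 0 0 0 -0.17 0.3; -70 -80 0 0 0 -0.34 0.3; -105 -115 0 0 0 -0.51 0.3; -140 -150 0 0 0 -0.68 0.3; -160 -155 0 0 0 -0.85 0.3"}}

```text
time: 8.95
position: [495.5, -248.7, 130.0]
tcp_rot: [1.345, 1.569, -1.549]
contact_force: [0.4, 0.2, -0.4]
width: 55.5
```

```bash
python3 st.py
python3 - <<'E'
from h import *
a=viewer.snapshot('scene')[:,:,::-1][150:270,200:370];cv2.imwrite('pics/c5.png',cv2.resize(a,None,fx=4,fy=4,interpolation=cv2.INTER_CUBIC))
E
```

```text
t 8.95 p [ 495.5 -248.7  130. ] yaw -75.76 down [ 0.    -0.002 -1.   ] F [ 0.4  0.2 -0.4] w 55.5 q [ 0.63  0.44 -0.33  1.87  0.18  0.86 -1.11]
```

View pics/c5.png

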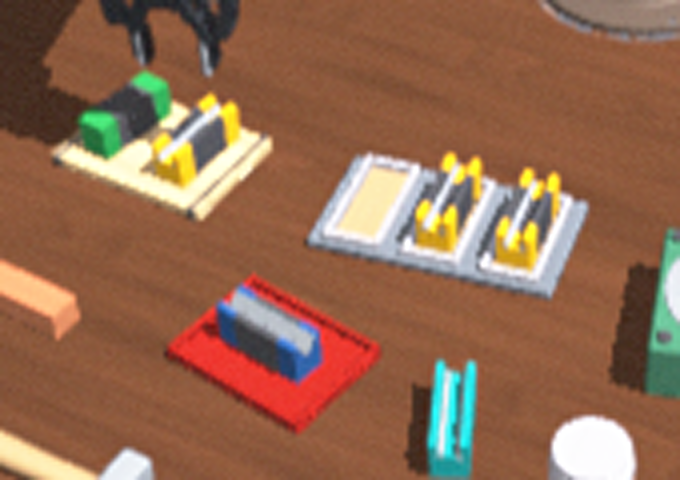

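The blue die stands upright in the tray, at about (270,335) in the crop. I'll cross-check the new die's pose in the scene view while aligning the jaws.

Request:
{"op": "play_rows", "data": {"series": "0 2 0 0 0 -0.15 0.3; 0 4 0 0 0 -0.307 0.3; 0 4 -20 0 0 -0.307 0.3; 0 4 -40 0 0 -0.307 0.3; 0 4 -40 0 0 -0.307 0.3"}}

```text
time: 9.62
position: [497.4, -240.4, 88.6]
tcp_rot: [-0.556, 1.569, 2.54]
contact_force: [0.5, 1.3, 0.3]
width: 55.9
```

```bash
python3 - <<'E'
from meas import *
S=cv2.imread('pics/scene0.png');h=cv2.cvtColor(S,cv2.COLOR_BGR2HSV);y=cv2.inRange(h,np.array((20,170,90)),np.array((33,255,255)))
def chk(n,roi,c,yaw,zb):
    p,_=box(off(S,roi,y)); a=np.radians(yaw);u=np.array([np.cos(a),np.sin(a)]);v=np.array([-u[1],u[0]])
    C=[[*(np.array(c)+i*45*u+j*16*v),z] for i in(-1,1) for j in(-1,1) for z in zb]
    q=proj('scene',C); print(n,'mask',p.min(0),p.max(0),'pred',q.min(0).round(1),q.max(0).round(1))
chk('new',(236,165,265,202),(495.5,-245),-3.4,(12,52))
chk('yel1',(300,182,324,217),(462,14.7),9.8,(18,50))
chk('yel0',(322,182,346,220),(449,89.6),9.8,(18,50))
E
python3 st.py
```

```text
new mask [238 174] [259 196] pred [236.1 173.2] [258.7 196.7]
yel1 mask [304 188] [319 212] pred [302.1 188.1] [318.7 211.7]
yel0 mask [324 192] [339 216] pred [322.2 192. ] [338.  216.1]
t 9.625 p [ 497.4 -240.4   88.6] yaw -92.63 down [-0.002  0.001 -1.   ] F [0.5 1.3 0.3] w 55.9 q [ 0.55  0.49 -0.25  1.91  0.17  0.77 -1.4 ]
```

Request:
{"op": "play_rows", "data": {"series": "-1 -4 -5 0 0 0 0.3; -1 -4 -25 0 0 0 0.3; -1 -4 -45 0 0 0 0.3; -1 -4 -52 0 0 0 0.3; -1 -4 -52 0 0 0 0.3"}}

```text
time: 10.25
position: [496.8, -245.5, 37.5]
tcp_rot: [2.381, 1.571, -0.808]
contact_force: [1.3, -0.0, 0.1]
width: 55.6
```

Request:
{"op": "play_rows", "data": {"series": "0 0 0 0 0 0 -1; 0 0 0 0 0 0 -1; 0 0 0 0 0 0 -1; 0 0 0 0 0 0 -1; 0 0 0 0 0 0 -1", "grip_force": 70}}

```text
time: 10.88
position: [497.4, -245.1, 38.4]
tcp_rot: [2.973, 1.569, -0.216]
contact_force: [-1.5, 2.1, 5.3]
width: 30.7
```

Request:
{"op": "play_rows", "data": {"series": "0 0 15 0 0 0 -1; 0 0 35 0 0 0 -1; 0 0 60 0 0 0 -1; 0 0 85 0 0 0 -1; 0 0 85 0 0 0 -1"}}

```text
time: 11.5
position: [497.5, -245.9, 124.1]
tcp_rot: [2.705, 1.567, -0.485]
contact_force: [-1.2, 0.3, -9.4]
width: 30.4
```

```bash
python3 st.py
```

```text
t 11.5 p [ 497.5 -245.9  124.1] yaw -92.78 down [ 0.003 -0.002 -1.   ] F [-1.2  0.3 -9.4] w 30.4 q [ 0.57  0.44 -0.26  1.88  0.15  0.84 -1.38]
```

Request:
{"op": "play_rows", "data": {"series": "-5 45 0 0 0 0.05 -1; -10 90 0 0 0 0.1 -1; -15 135 0 0 0 0.16 -1; -20 180 0 0 0 0.22 -1; -20 186 0 0 0 0.22 -1"}}

```text
time: 12.12
position: [475.2, -55.5, 121.3]
tcp_rot: [-0.84, 1.568, 2.479]
contact_force: [-0.3, -1.7, -8.5]
width: 30.5
```

Request:
{"op": "play_rows", "data": {"series": "0 0 0 0 0 0 -1; 0 0 -20 0 0 0 -1; 0 0 -40 0 0 0 -1; 0 0 -50 0 0 0 -1; 0 0 -50 0 0 0 -1"}}

```text
time: 12.75
position: [476.1, -60.1, 71.5]
tcp_rot: [-0.158, 1.569, -3.129]
contact_force: [0.2, -0.7, -9.0]
width: 30.5
```

```bash
python3 st.py;python3 - <<'E'
from meas import *
S=viewer.snapshot('scene')[:,:,::-1].copy();h=cv2.cvtColor(S,cv2.COLOR_BGR2HSV);y=cv2.inRange(h,np.array((20,170,90)),np.array((33,255,255)))
# floor of bay0 outline and the held die's foot/top predicted from TCP
s=sensors.read_state()['position']; a=np.radians(9.8);u=np.array([np.cos(a),np.sin(a)]);v=np.array([-u[1],u[0]])
f=4; o=cv2.resize(S[150:250,240:380],None,fx=f,fy=f,interpolation=cv2.INTER_CUBIC)
for c,hx,hy,z,col in(((475,-60),52,22,10,(255,0,255)),(s[:2]-2*u,45,16,s[2]+14.4,(255,255,0)),(s[:2]-2*u,45,16,s[2]-25.6,(255,255,0))):
    q=proj('scene',[[*(np.array(c)+i*hx*u+j*hy*v),z] for i,j in((1,1),(1,-1),(-1,-1),(-1,1))]); cv2.polylines(o,[((q-[240,150]+.5)*f).round().astype(np.int32)],True,col,1)
cv2.imwrite('pics/c6.png',o)
E
```

```text
t 12.75 p [476.1 -60.1  71.5] yaw -80.23 down [-0.002 -0.    -1.   ] F [ 0.2 -0.7 -9. ] w 30.5 q [ 0.31  0.43 -0.35  2.08  0.23  0.67 -1.59]
```

View pics/c6.png

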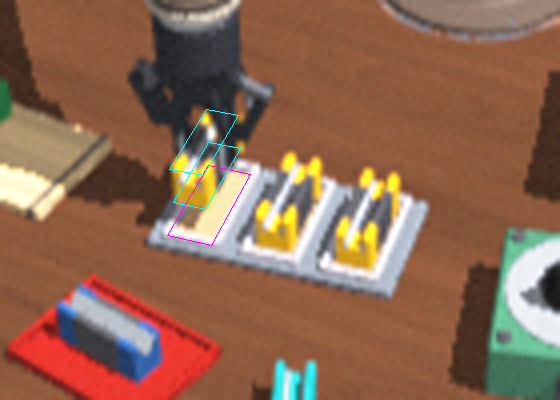

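The outline of bay0's floor matches the picture to about 1 px, and the held die sits level and in line with it. Lowering.

Request:
{"op": "play_rows", "data": {"series": "0 0 -10 0 0 0 -1; 0 0 -18 0 0 0 -1; 0 0 -25 0 0 0 -1; 0 0 -29 0 0 0 -1; 0 0 -32 0 0 0 -1"}}

```text
time: 13.42
position: [476.7, -59.3, 40.0]
tcp_rot: [-0.207, 1.571, 3.106]
contact_force: [0.5, -0.2, -8.4]
width: 30.7
```

Request:
{"op": "play_rows", "data": {"series": "0 0 0 0 0 0 -1; 0 0 -1 0 0 0 -1; 0 0 -2 0 0 0 -1; 0 0 -3 0 0 0 -1; 0 0 -3 0 0 0 -1"}}

```text
time: 14.05
position: [476.6, -59.4, 37.2]
tcp_rot: [0.238, 1.571, -2.731]
contact_force: [0.2, 0.8, -8.5]
width: 30.8
```

Request:
{"op": "play_rows", "data": {"series": "0 0 -1 0 0 0 -1; 0 0 -2 0 0 0 -1; 0 0 -2 0 0 0 -1; 0 0 -2 0 0 0 -1; 0 0 -2 0 0 0 -1"}}

```text
time: 14.68
position: [476.8, -59.3, 36.4]
tcp_rot: [1.995, 1.57, -0.975]
contact_force: [-5.4, 0.8, 9.1]
width: 30.7
```

The die is on the bay floor. Release, rise, then turn the wrist +140° on the way to the selector so that joint 7 has room for the clockwise turn.

Request:
{"op": "play_rows", "data": {"series": "0 0 0 0 0 0 0.3; 0 0 0 0 0 0 0.3; 0 0 0 0 0 0 0.3; 0 0 0 0 0 0 0.3; 0 0 10 0 0 0 0.3"}}

```text
time: 15.3
position: [476.1, -59.2, 45.0]
tcp_rot: [-0.316, 1.569, 2.997]
contact_force: [-0.8, 0.1, 0.1]
width: 55.7
```

Request:
{"op": "play_rows", "data": {"series": "0 0 40 0 0 0 0.3; 0 0 80 0 0 0 0.3; 0 0 120 0 0 0 0.3; 0 0 140 0 0 0.17 0.3; 0 0 140 0 0 0.34 0.3"}}

```text
time: 15.92
position: [477.7, -59.3, 187.8]
tcp_rot: [2.392, 1.567, -0.233]
contact_force: [0.2, -0.2, -0.3]
width: 55.6
```

Request:
{"op": "play_rows", "data": {"series": "0 40 0 0 0 0.17 0.3; 0 80 0 0 0 0.34 0.3; 0 120 0 0 0 0.51 0.3; 0 160 0 0 0 0.68 0.3; 0 200 0 0 0 0.85 0.3"}}

```text
time: 16.55
position: [476.6, 141.8, 186.0]
tcp_rot: [1.471, 1.57, -0.304]
contact_force: [-0.0, 0.3, -0.1]
width: 55.3
```

Request:
{"op": "play_rows", "data": {"series": "0 40 0 0 0 0.17 0.3; 0 80 0 0 0 0.34 0.3; 0 120 0 0 0 0.51 0.3; 0 150 0 0 0 0.68 0.3; 0 170 0 0 0 0.85 0.3"}}

```text
time: 17.18
position: [476.2, 312.2, 185.9]
tcp_rot: [1.954, 1.57, 1.031]
contact_force: [-0.0, -0.4, -0.1]
width: 55.3
```

```bash
python3 st.py;python3 - <<'E'
from meas import *
S=viewer.snapshot('scene')[:,:,::-1].copy()
for b,t,roi in((S,'scene',(255,165,420,265)),):
    cv2.imwrite('pics/c7.png',cv2.resize(b[165:275,225:425],None,fx=4,fy=4,interpolation=cv2.INTER_CUBIC))
T=cv2.imread('pics/top0.png');h=cv2.cvtColor(T,cv2.COLOR_BGR2HSV)
m=off(T,(228,172,284,232),cv2.inRange(h,np.array((0,0,170)),np.array((180,60,255))))
p=cv2.convexHull(cv2.findNonZero(m)); e=cv2.fitEllipse(p); print('dial',e,ray('top',e[0],60))
S0=cv2.imread('pics/scene0.png');h=cv2.cvtColor(S0,cv2.COLOR_BGR2HSV)
m=off(S0,(364,206,408,240),cv2.inRange(h,np.array((0,0,150)),np.array((180,60,255))))
p=cv2.convexHull(cv2.findNonZero(m)); e=cv2.fitEllipse(p); print('dial',e,ray('scene',e[0],60))
E
```

```text
t 17.175 p [476.2 312.2 185.9] yaw 37.13 down [ 0.  0. -1.] F [-0.  -0.4 -0.1] w 55.3 q [-0.02  0.52 -0.88  1.76  0.45  1.08 -0.41]
dial ((254.4587860107422, 201.0561065673828), (42.401790618896484, 43.48048400878906), 50.660072326660156) [[475.45310398 311.79395116  60.        ]]
dial ((386.0304260253906, 223.52365112304688), (32.11460494995117, 42.10038757324219), 97.05787658691406) [[476.02198988 315.88439061  60.        ]]
```

View pics/c7.png

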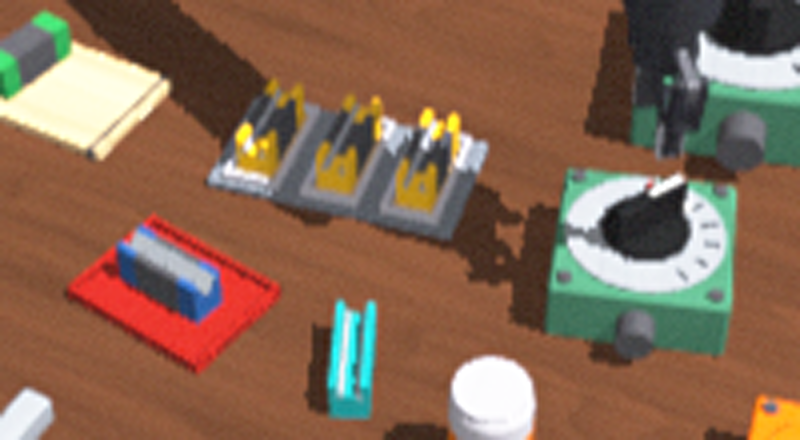

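All three yellow dies stand in the kit, the blue die is in the tray, and the knob is still at its third mark. Aligning to the bar and descending.

Request:
{"op": "play_rows", "data": {"series": "0 0 0 0 0 0.17 0.3; 0 0 0 0 0 0.34 0.3; 0 0 -20 0 0 0.4 0.3; 0 0 -50 0 0 0.4 0.3; 0 0 -60 0 0 0.4 0.3"}}

```text
time: 17.85
position: [475.8, 309.1, 122.8]
tcp_rot: [-1.924, 1.567, -2.456]
contact_force: [0.3, 0.3, -0.1]
width: 55.8
```

Request:
{"op": "play_rows", "data": {"series": "0 0 -10 0 0 0 0.3; 0 0 -25 0 0 0 0.3; 0 0 -38 0 0 0 0.3; 0 0 -43 0 0 0 0.3; 0 0 -43 0 0 0 0.3"}}

```text
time: 18.48
position: [476.5, 310.7, 81.9]
tcp_rot: [-2.289, 1.57, -2.819]
contact_force: [-0.1, -0.3, -0.1]
width: 55.7
```

```bash
python3 st.py
```

```text
t 18.475 p [476.5 310.7  81.9] yaw 59.65 down [-0. -0. -1.] F [-0.1 -0.3 -0.1] w 55.7 q [-0.03  0.68 -0.88  1.84  0.64  0.93 -0.17]
```

Request:
{"op": "play_rows", "data": {"series": "0 1 1 0 0 0 -1; 0 1 1 0 0 0 -1; 0 1 1 0 0 0 -1; 0 1 1 0 0 0 -1; 0 1 1 0 0 0 -1", "grip_force": 30}}

```text
time: 19.1
position: [476.6, 311.4, 83.8]
tcp_rot: [-0.536, 1.57, -1.066]
contact_force: [-2.0, -2.2, 4.9]
width: 15.7
```

```bash
python3 st.py
```

```text
t 19.1 p [476.6 311.4  83.8] yaw 59.64 down [ 0.    -0.001 -1.   ] F [-2.  -2.2  4.9] w 15.7 q [-0.04  0.68 -0.88  1.84  0.64  0.94 -0.17]
```

The bar is gripped at 15.7 mm. Turning -72° about z.

Request:
{"op": "play_rows", "data": {"series": "0 0 0 0 0 -0.13 -1; 0 0 0 0 0 -0.26 -1; 0 0 0 0 0 -0.39 -1; 0 0 0 0 0 -0.52 -1; 0 0 0 0 0 -0.65 -1"}}

```text
time: 19.73
position: [475.6, 310.6, 83.8]
tcp_rot: [-0.796, 1.568, -1.98]
contact_force: [-6.3, -5.9, 9.2]
width: 15.4
```

Request:
{"op": "play_rows", "data": {"series": "0 0 0 0 0 -0.15 -1; 0 0 0 0 0 -0.3 -1; 0 0 0 0 0 -0.45 -1; 0 0 0 0 0 -0.607 -1; 0 0 0 0 0 -0.607 -1"}}

```text
time: 20.35
position: [474.4, 310.4, 83.8]
tcp_rot: [-0.411, 1.566, -2.199]
contact_force: [-10.3, -6.6, 12.5]
width: 15.8
```

```bash
python3 st.py
```

```text
t 20.35 p [474.4 310.4  83.8] yaw -12.46 down [-0.003 -0.004 -1.   ] F [-10.3  -6.6  12.5] w 15.8 q [-0.23  0.57 -0.58  1.85  0.42  0.84 -1.24]
```

Yaw is now -12.5°, a turn of 72.1°. Release, rise clear, move aside and look.

Request:
{"op": "play_rows", "data": {"series": "0 0 0 0 0 0 0.3; 0 0 0 0 0 0 0.3; 0 0 0 0 0 0 0.3; 0 0 0 0 0 0 0.3; 0 0 15 0 0 0 0.3"}}

```text
time: 20.98
position: [476.1, 311.2, 97.8]
tcp_rot: [-0.848, 1.569, -2.634]
contact_force: [0.4, 0.4, 0.0]
width: 55.9
```

Request:
{"op": "play_rows", "data": {"series": "0 0 40 0 0 0 0.3; 0 0 80 0 0 0 0.3; 0 0 120 0 0 0 0.3; 0 -30 150 0 0 0 0.3; 0 -60 160 0 0 0 0.3"}}

```text
time: 21.6
position: [477.1, 252.0, 261.4]
tcp_rot: [2.244, 1.567, 0.458]
contact_force: [1.1, -0.1, 0.3]
width: 56.0
```

Request:
{"op": "play_rows", "data": {"series": "0 -50 0 0 0 0 0.3; 0 -100 0 0 0 0 0.3; 0 -150 0 0 0 0 0.3; 0 -200 0 0 0 0 0.3; 0 -200 0 0 0 0 0.3"}}

```text
time: 22.22
position: [476.8, 47.5, 259.1]
tcp_rot: [0.629, 1.569, -1.164]
contact_force: [0.1, 0.5, -0.3]
width: 55.5
```

```bash
python3 st.py;python3 - <<'E'
from h import *
S=viewer.snapshot('scene')[:,:,::-1];T=viewer.snapshot('top')[:,:,::-1]
o=np.zeros((600,800,3),np.uint8)
a=cv2.resize(T[160:240,215:295],(320,320),interpolation=cv2.INTER_CUBIC);b=cv2.resize(T[110:190,330:450],(480,320),interpolation=cv2.INTER_CUBIC)
c=cv2.resize(S[155:255,200:425],(630,280),interpolation=cv2.INTER_CUBIC)
o[:320,:320]=a;o[:320,320:]=b;o[320:,:630]=c;cv2.imwrite('pics/c8.png',o)
E
```

```text
t 22.225 p [476.8  47.5 259.1] yaw -12.75 down [ 0.001 -0.002 -1.   ] F [ 0.1  0.5 -0.3] w 55.5 q [ 0.33  0.2  -0.6   1.88  0.13  1.1  -0.55]
```

View pics/c8.png

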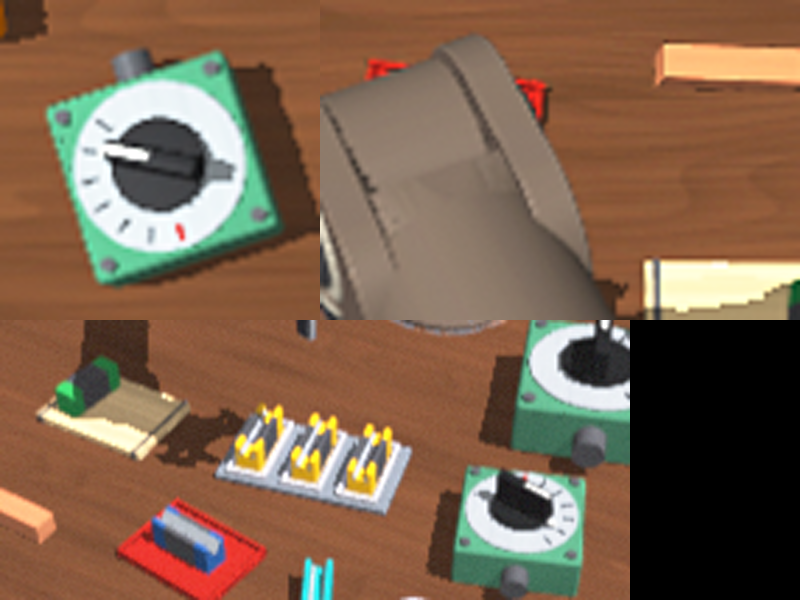

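The pointer, with its tip at (108,148) in the crop, now stands at the 6th mark, having started at the 3rd, so that is three clicks. The dies in the kit and tray stand upright and the green die is on its board. Handing in.

```bash
python3 -c "
from workcell import arm; print(arm.sign_off())"
```

```text
the job is handed in; nothing more can be done
None
```

The job is finished and handed in at about 22 s of the 64 s allowed; no verdict was reported.

- **Blue-ended die:** I took it from the -y bay and set it upright in the red returns tray.
- **Yellow-ended stock die:** it now stands in that empty bay.
- **Selector:** on the smaller green box I turned it 72° clockwise, from the third mark to the sixth, which is three clicks.

**Last checks:** the final pictures show three upright yellow dies in the kit, the blue die flat in the tray, the green die on its board and the pointer at the sixth mark. The gripper was open and clear of everything, and the force on it was about zero.

**Off or disagreeing:**
- **First approach:** the first approach to the blue die stopped about 11 mm short and was corrected before gripping.
- **Dial centre:** the two camera views placed the dial centre about 4 mm apart, but the grip on the knob was clean.
- **New die's position:** I checked it in the bay by eye and from the arm's position, not by a separate final measurement.

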